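Glass on the drape mould, kiln lid held open

ROBOT

A 6-joint arm with a two-finger parallel gripper is mounted at the origin on a cart in front of the work surface, level with it; the furniture and walls round the work are solid. World frame = base frame: x ahead of the robot, y to its left, z up, the work surface at z = 0. Lengths are in mm, angles in degrees, forces in N, time in s.
With the tool pointing down it reaches from about 325 to 900 mm from the base axis. Payload 3.5 kg.
Tool frame: the origin (TCP) lies at the very end of the fingers, on their centre line; the grasp point (between the pads) lies 19 mm behind it; z points along the fingers, x is the direction in which the jaws open and shut, and the axes are right-handed (so a half turn about z gives the same grasp; the last joint's range is limited). The gripper opens to 85 mm and grips with 20 to 120 N. Pads are 22 mm wide; open, the fingers measure 114 mm over their backs; the gripper's body (76 mm by 85 mm) begins 54 mm behind the grasp point. The pads swing forward as they close: fully open they stand 13 mm farther back than shut.
Start: joints at [63.174, 15.837, -1.513, 72.651, 0, 84.076], TCP at [222.983, 583.867, 231.313] pointing down, gripper open.
Joint ranges: [-178.77, 178.77], [-48.84, 107.48], [-61.69, 71.31], [-111.58, 123.2], [-90, 87.43], [-180, 180]. Speed limits (degrees/s): [147.25, 147.25, 180, 180, 180, 180].

INTERFACE

Orientations are given as [roll, pitch, yaw] about the fixed x, y, z axes, in that order (R = Rz(yaw) Ry(pitch) Rx(roll)).
In Python, from plant import status, cams, workorder, models gives the robot as it stands.
- The arm moves only by the shell command python3 -m jog 'ROWS'. ROWS is JSON, a list that holds one entry, the list of rows, each a list of 7 numbers: the shift along the world's x, y, z in units of 40 mm (1.0 is 40 mm), then the turn, a rotation vector about the world's x, y, z in degrees, then the gripper's target within -1 to 1 (shut at 1, half-way at 0, fully open at -1). In form: [[[tx, ty, tz, rx, ry, rz, grip], ...]]. A call has 1 to 5 rows; each row is the pose to reach, as a shift and turn from the pose commanded when the call began; what a row does not reach only later rows make up. A row lasts 1/12 s, in which the tool goes at most 41.7 mm and 7.16 degrees, less where a joint would pass 70% of its speed; a pose out of reach is approached as far as the arm can. A call with a gripper value outside its range is refused whole. The fingers move at their own pace and stop on an object; the grip force is fixed at half the most. Time passes only in rows, so rows that repeat a pose let the fingers close. It gives the time, the measured TCP pose, the force and the opening at its end, in the units of the state.
- status.observe(): the state, without advancing time (a new reading comes with each control period).
- cams.get_image(name): name is "scene" or "side" or "wrist"; returns a dict with "img" (400x640x3 uint8, red, green, blue), "depth" (400x640 float32, mm along the optical axis (not along the pixel's ray), 0 where there is no reading), "mtx" (3x3 intrinsics, pixels), "world_from_camera" (4x4, takes a point from camera to world coordinates); the wrist camera has in their place "T_tool_cam" (4x4, takes a point from camera to tool coordinates, whose origin is the TCP and whose axes are the tool frame's). Camera axes: x right, y up, looking along -z (the intrinsics and any distortion apply to the point x, -y, -z); pixel columns grow to the right and rows downward; lengths in mm; the calibration is good to about 2 mm. A picture is of the moment at which its call begins: read the wrist's pose just before it.
- workorder.close_job(): hands the job in, once; it reports no verdict.
Trained networks look in a picture, given as the dict that the camera call returned (one of the last four; its "shot" number tells which), for a name from the list of things; names that differ only in an ending like _2 or _b are one class to them, and where a whole thing is asked for, a point or a joint stands for the part that bears it (a point fixed in the world has none). Each returns a list of dicts, best first, with "p" (0 to 1); they miss things now and then, are a little off and sometimes report something else, mostly with a low value. They report only what shows in the picture. A call takes as long as a camera call. They do not tell look-alikes from the thing itself.
- models.cut_out(picture, thing): "pixels" (400x640 bool, what is visible of it) and "location" ([column, row] in pixels, amid what is visible of it).
The state is a dict: "t": time; "joint_pos": joint angles; "joint_vel": joint speeds; "joint_torque": joint torques, N m; "tool_pos": TCP position; "ee_rot": TCP orientation; "wrist_force": force on the tool from outside, world axes, zero at the start; "wrist_torque": the same for the moment, N m; "gripper_width": finger opening in mm.
Only numpy, scipy, OpenCV 4.12 (cv2) and the standard library are available. Lean on these libraries where they do the work, as an engineer would, in place of code of your own. Each camera call takes 0.05 s, during which the arm holds its last target.

TASK

Lay the pale green glass block flat and centred on the crown of the domed clay mould and let go, so that it stays balanced there by itself while the kiln is still shut. Then raise the kiln's lid by its bar handle to 45 degrees from shut and hold it there steadily so that I can load the kiln: finish still holding the lid, which falls shut if let go, with the glass still balanced. Leave the mould and the other things on the trolley where they are.

Things in the scene. Friction and masses are not known exactly. Their poses are not given: they have to be found in the camera images.
- glass_center (a point): centre (half-way up) of the loose pale green glass block: five-sided seen from above, within 43 x 49 mm, 26 mm high, flat top and underside, lying flat on the trolley top, about 0.06 to 0.09 kg. Its axes: z up; x along its 43 mm extent, from a flat face 36 mm wide at -x to a blunt upright edge at +x; y along its 49 mm extent, between two nearly parallel faces that reach from x = -19 to x = +10 mm. It can be gripped across x or across y.
- glass: the same glass block, origin at the centre of its underside.
- mould_crown (a point): highest point of the domed mould of terracotta clay, 55 mm above its underside; the point's z points up. Round the crown the top is a dome of 90 mm radius of curvature, 124 mm wide at its rim.
- mould: the same mould, origin at the centre of its underside: loose, round, foot 140 mm in diameter, 1.5 kg. It stands on the trolley top and is not to be moved.
- kiln: small grey steel box kiln with white brick lining, with its lid; fixed to the trolley top. 166 mm deep (own x), 186 mm wide (own y), 125 mm high up to the underside of the lid; origin at the centre of its underside, x axis from its front to its hinge side, away from the robot, z up.
- lid_hinge (a point): the middle of the lid's hinge line, which runs along the kiln's own y axis at its far top edge, 80 mm behind the kiln's centre and 125 mm up.
- lid_bar (a point): middle of the lid's handle: a round steel bar of 10 mm diameter, 100 mm long, along the kiln's y axis, on an arm at either end, free all round between. With the lid shut it lies 190 mm in front of the hinge line and 37 mm above it (30 mm in front of and 15 mm above the lid's front top edge, which is 22 mm thick), so about 162 mm above the trolley top; it moves with the lid on a circle of 194 mm radius about the hinge line. The point's axes turn with the lid.
- kiln_lid (a joint): opening angle of the kiln lid in rad: 0 shut, growing as its front edge rises, stop at 1.3; 45 degrees is 0.785. No catch and no spring; the lid weighs 0.4 to 0.65 kg and falls shut from any angle, about 2.5 N up at the bar carries it.
- scraper: red flat plastic scraper lying near the robot's edge of the trolley, 107 x 64 x 8 mm, a bystander; origin at the centre of its underside.
- brush: paint brush with red handle, 186 x 30 x 20 mm, lying towards the front right of the trolley, a bystander; origin at the centre of its underside.
- jacks: dark steel glassworker's jacks (large spring tongs), 265 x 58 x 13 mm, lying at the right edge of the trolley, a bystander; origin at the centre of its underside.
- frit_bin: small green steel bin with orange glass lumps, behind the glass block, 138 x 96 x 68 mm, a bystander; origin at the centre of its underside.
Not all that is in view belongs to the job. Of the things that look like the glass, the largest one is meant.

How it is judged:
By the outcome, as a careful person would: the job done as asked, in the order asked, and still so for the second after the job is handed in, while the arm keeps its last pose, push and grip.
It also fails if it takes over 58 s, if anything falls off the work surface, if the arm or the gripper's body presses on something with over 40 N, if the wrist force passes 120 N, or if a joint passes its speed limit or range.

## Working session

There is one attempt and no reset: what is moved stays moved. The work goes in short steps, Python scripts to look and compute and a shell command to move; the robot and the scene stay as the last step left them, time stands still between calls to the robot, and variables do not carry over. Pictures are saved under pics/ and viewed, and the job is handed in when it is done.

```bash
ls; mkdir -p pics; python3 - <<'E'
from plant import status,cams
import cv2,pprint
pprint.pprint(status.observe())
for n in ["scene","side","wrist"]:
    d=cams.get_image(n)
    cv2.imwrite(f"pics/{n}0.png",d["img"][:,:,::-1])
    print(n,d["mtx"].tolist(),d.get("world_from_camera",d.get("T_tool_cam")).round(3).tolist(),d.keys())
E
```

```text
pics
{'ee_rot': array([-1.79986377e+02,  1.27559368e-01,  6.90989601e+01]),
 'gripper_width': 85.27062575089074,
 'joint_pos': array([ 6.31734714e+01,  1.58802559e+01, -1.59845585e+00,  7.26495724e+01,
        3.81349708e-04,  8.40745261e+01]),
 'joint_torque': array([-1.32894278e-03, -4.45502186e+01,  2.95205176e+01,  1.64721021e-02,
       -1.76420822e-04, -3.22693808e-06]),
 'joint_vel': array([ 0.06972961, -0.0896104 , -0.00924476,  0.08162759,  0.03617855,
       -0.08836591]),
 't': 0.0,
 'tool_pos': array([222.63876388, 583.17089352, 230.13299374]),
 'wrist_force': array([-0.36428156,  0.4998826 , -0.26825644]),
 'wrist_torque': array([-0.03437954, -0.02902138, -0.04139501])}
scene [[382.01043578451345, 0.0, 320.20830310415965], [0.0, 382.01043578451345, 199.73876409383237], [0.0, 0.0, 1.0]] [[0.54, 0.627, -0.562, -124.697], [-0.842, 0.403, -0.36, -523.985], [0.001, 0.667, 0.745, 992.091], [0.0, 0.0, 0.0, 1.0]] dict_keys(['img', 'depth', 'mtx', 'world_from_camera', 'shot'])
side [[365.74624253950844, 0.0, 318.2899522210392], [0.0, 365.74624253950844, 201.26246278377286], [0.0, 0.0, 1.0]] [[0.851, 0.263, -0.455, 47.186], [-0.525, 0.45, -0.722, -794.861], [0.015, 0.853, 0.521, 643.51], [0.0, 0.0, 0.0, 1.0]] dict_keys(['img', 'depth', 'mtx', 'world_from_camera', 'shot'])
wrist [[303.7341406925212, 0.0, 316.2221550509499], [0.0, 303.7341406925212, 200.4519139871431], [0.0, 0.0, 1.0]] [[1.0, -0.0, -0.001, -0.536], [-0.0, -0.947, -0.321, -82.036], [-0.001, 0.321, -0.947, -143.596], [0.0, 0.0, 0.0, 1.0]] dict_keys(['img', 'depth', 'mtx', 'T_tool_cam', 'shot'])
```

View pics/scene0.png

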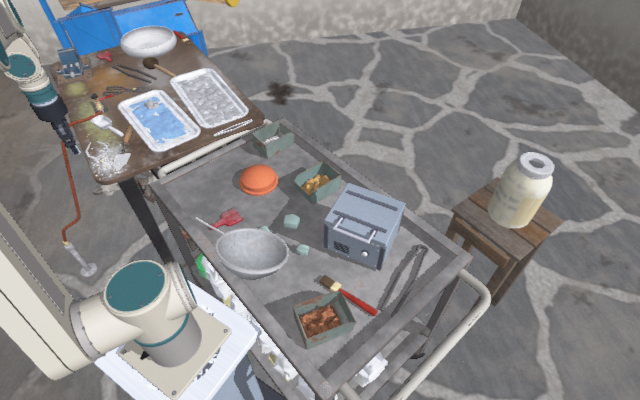

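View pics/side0.png

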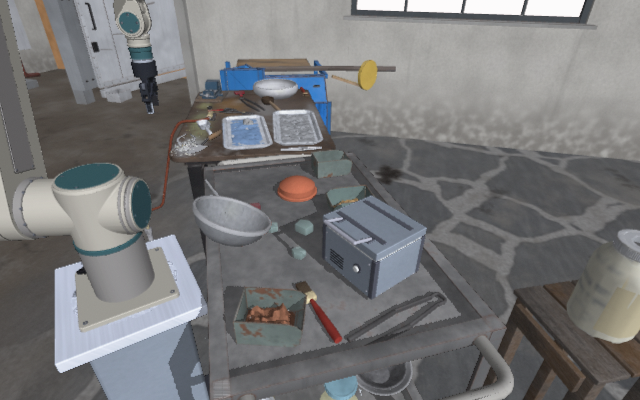

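View pics/wrist0.png

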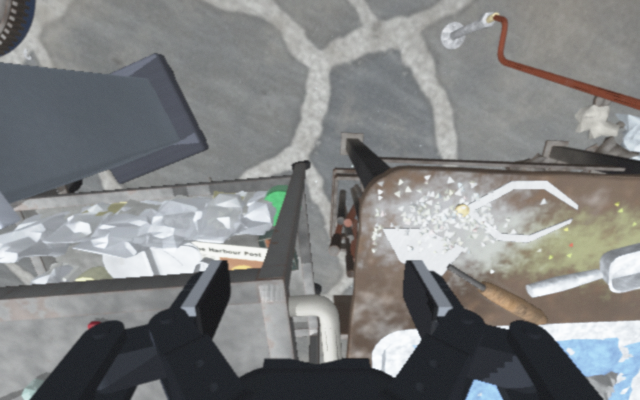

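The scene image shows the mould at about (258,178), the kiln at (365,225), and a grey bowl at (252,252). There are pale green pieces near (291,221), (302,249) and possibly (265,230). I'll crop in and measure those next.

```bash
cat > h.py <<'E'
import numpy as np,cv2
from plant import status,cams,models
from scipy.spatial.transform import Rotation as R
def toolT():
    s=status.observe(); T=np.eye(4); T[:3,:3]=R.from_euler('xyz',s['ee_rot'],degrees=True).as_matrix(); T[:3,3]=s['tool_pos']; return T
def get(n):
    T=toolT() if n=='wrist' else None
    d=cams.get_image(n)
    d['T']=T@d['T_tool_cam'] if n=='wrist' else d['world_from_camera']
    return d
def cloud(d):
    z=d['depth'].astype(float); K=d['mtx']; v,u=np.mgrid[0:400,0:640]
    P=np.stack([(u-K[0,2])/K[0,0]*z,-(v-K[1,2])/K[1,1]*z,-z],-1)
    W=P@d['T'][:3,:3].T+d['T'][:3,3]; W[z<=0]=np.nan
    return W
def proj(d,P):
    P=np.atleast_2d(P); Ti=np.linalg.inv(d['T']); c=P@Ti[:3,:3].T+Ti[:3,3]; K=d['mtx']
    return np.stack([K[0,0]*c[:,0]/-c[:,2]+K[0,2],K[1,1]*-c[:,1]/-c[:,2]+K[1,2]],-1)
E
python3 - <<'E'
from h import *
for n in ['scene','side']:
    d=get(n); W=cloud(d)
    np.savez(f'{n}.npz',**{k:v for k,v in d.items() if v is not None})
    x0,y0=(200,110) if n=='scene' else (190,140)
    c=d['img'][y0:y0+200,x0:x0+260,::-1]; cv2.imwrite(f'pics/{n}_crop.png',cv2.resize(c,None,fx=3,fy=3,interpolation=cv2.INTER_CUBIC)[:600,:790])
    for t in ['glass','mould','kiln','lid_bar','scraper','frit_bin','brush']:
        for r in models.cut_out(d,t)[:4]:
            m=r['pixels']; w=W[m]; w=w[~np.isnan(w[:,0])]
            print(n,t,round(r['p'],2),np.round(r['location']),m.sum(),np.nanmedian(w,0).round(),w.min(0).round(),w.max(0).round())
E
```

```text
scene glass 0.53 [306. 250.] 115 [ 411. -117.   18.] [ 397. -133.   -5.] [438. -88.  22.]
scene glass 0.51 [290. 221.] 189 [478. -26.  25.] [460. -49.   2.] [506.   0.  31.]
scene mould 0.97 [256. 179.] 899 [556. 171.  37.] [508. 123.  -0.] [642. 247.  58.]
scene kiln 0.8 [363. 226.] 4629 [ 500. -261.  145.] [ 430. -350.   -2.] [ 762. -120.  169.]
scene lid_bar 0.65 [365. 214.] 3302 [ 534. -255.  147.] [ 430. -350.   -6.] [760. -81. 169.]
scene scraper 0.68 [227. 219.] 297 [388. 166.   8.] [335. 126.  -5.] [427. 201.  14.]
scene frit_bin 0.75 [318. 180.] 1353 [666.  -7.  31.] [583. -74.  -5.] [800.  96.  71.]
scene brush 0.73 [351. 296.] 466 [ 352. -314.   15.] [ 340. -402.   -3.] [ 374. -211.   23.]
side glass 0.62 [302. 229.] 223 [479. -30.  21.] [460. -49.  -1.] [506.  -0.  27.]
side glass 0.39 [271. 227.] 77 [407.  18.  15.] [ 335. -119.   -2.] [422.  43. 126.]
side mould 0.61 [294. 190.] 857 [560. 158.  31.] [509. 119.  -5.] [645. 310.  55.]
side kiln 0.66 [372. 243.] 7479 [ 509. -297.  126.] [ 430. -352. -811.] [1777.  681.  167.]
side lid_bar 0.96 [375. 225.] 3811 [ 536. -272.  145.] [ 430. -351. -807.] [1739.  518.  167.]
side lid_bar 0.42 [302. 229.] 230 [480. -31.  21.] [460. -49.  -3.] [506.  34.  27.]
side scraper 0.57 [345. 194.] 778 [669.  30.  41.] [ 497. -163.   -5.] [801. 144. 146.]
side scraper 0.53 [259. 206.] 37 [416. 168.   7.] [342. -13.   5.] [426. 188. 122.]
side frit_bin 0.76 [346. 194.] 739 [668.  30.  41.] [583. -52.  -2.] [742. 144.  68.]
side brush 0.76 [320. 307.] 660 [ 353. -314.   13.] [ 324. -403.   -4.] [ 383. -204.   62.]
```

View pics/scene_crop.png

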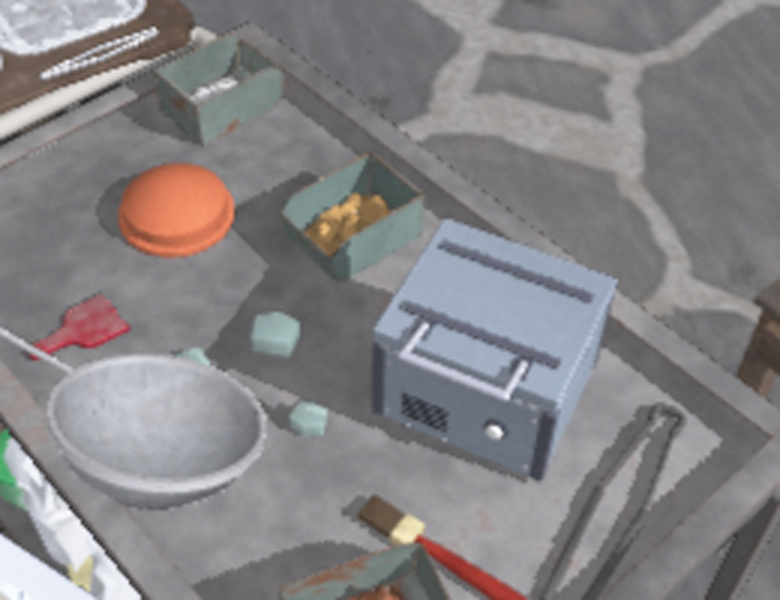

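View pics/side_crop.png

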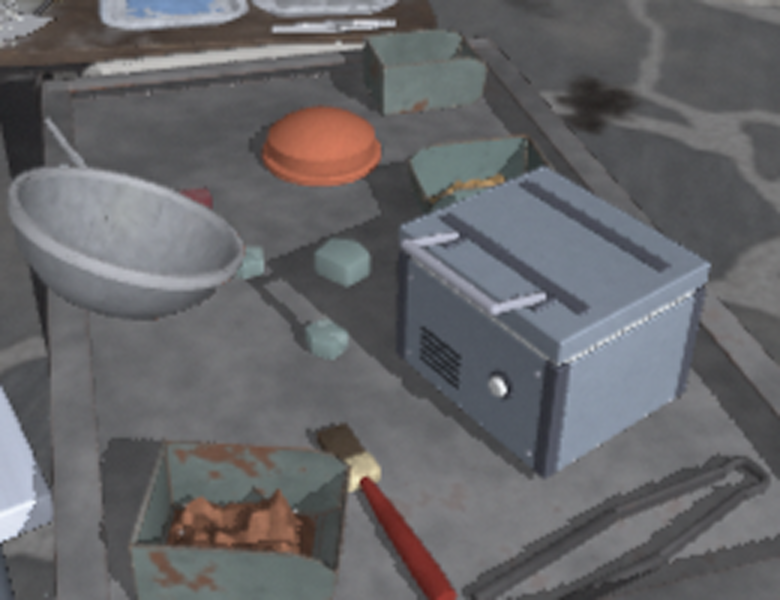

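```bash
python3 - <<'E'
from h import *
from scipy.optimize import least_squares
D={n:dict(np.load(f'{n}.npz')) for n in ['scene','side']}
W={n:cloud(D[n]) for n in D}
# bowl region
for n,(u0,u1,v0,v1) in {'scene':(190,292,218,280),'side':(190,272,178,248)}.items():
    w=W[n][v0:v1,u0:u1].reshape(-1,3); w=w[(w[:,2]>35)&(w[:,0]>0)]
    print(n,'bowl',len(w),np.nanmin(w,0).round(),np.nanmax(w,0).round(), np.percentile(w,[1,99],axis=0).round().tolist())
for n in D:
    w=W[n].reshape(-1,3)
    # table height
    t=w[(w[:,0]>420)&(w[:,0]<450)&(w[:,1]>-90)&(w[:,1]<-20)]; print(n,'table z',np.nanmedian(t[:,2]))
    # mould sphere
    g=w[(np.hypot(w[:,0]-570,w[:,1]-165)<90)&(w[:,2]>36)&(w[:,2]<75)]
    f=lambda p:np.linalg.norm(g-p,axis=1)-90
    r=least_squares(f,[570,165,-35],loss='soft_l1'); print('mould',len(g),r.x.round(1),'crown z',r.x[2]+90,np.abs(r.fun).mean())
    # base silhouette
    b=w[(np.hypot(w[:,0]-570,w[:,1]-165)<95)&(w[:,2]>12)]; print('mould ext',b.min(0).round(),b.max(0).round())
    # glass top
    g=w[(np.hypot(w[:,0]-480,w[:,1]+25)<40)&(w[:,2]>20)]; print('glass top',len(g),g.mean(0).round(1),cv2.minAreaRect(g[:,:2].astype(np.float32)))
    # lid top & bar
    k=w[(w[:,0]>400)&(w[:,0]<720)&(w[:,1]>-380)&(w[:,1]<-100)]
    top=k[(k[:,2]>140)&(k[:,2]<152)]; print('lid top',top[:,2].mean(),cv2.minAreaRect(top[:,:2].astype(np.float32)))
    bar=k[(k[:,2]>157)]; print('bar',len(bar),bar.mean(0).round(1),cv2.minAreaRect(bar[:,:2].astype(np.float32)))
E
```

```text
scene bowl 3028 [ 176. -158.   35.] [354. 217. 200.] [[178.0, -155.0, 82.0], [347.0, 96.0, 197.0]]
side bowl 3013 [ 177. -160.   82.] [353. 138. 198.] [[179.0, -157.0, 85.0], [347.0, 80.0, 195.0]]
scene table z -0.45296830101142405
mould 496 [578.4 192.3 -35.7] crown z 54.32909923258371 1.5272680904913705
mould ext [508. 126.  12.] [639. 254.  58.]
glass top 140 [483.3 -23.7  25.2] ((484.31048583984375, -20.97883415222168), (40.7691650390625, 48.41617202758789), 14.361207008361816)
lid top 146.62751970676453 ((548.3519897460938, -248.31138610839844), (171.0900115966797, 189.148193359375), 5.8119025230407715)
bar 189 [ 443.3 -260.8  163.7] ((454.9953918457031, -258.9060974121094), (44.55926513671875, 108.41583251953125), 3.6600863933563232)
side table z -1.8807784955300804
mould 330 [578.6 191.7 -37.5] crown z 52.47702538186612 1.1393857545247665
mould ext [516. 128.  12.] [642. 235.  55.]
glass top 124 [484.  -24.8  23.5] ((484.9206848144531, -22.97256851196289), (39.63894271850586, 47.032142639160156), 19.198699951171875)
lid top 145.39635308219638 ((549.2197265625, -249.14874267578125), (169.75909423828125, 189.80580139160156), 5.691738605499268)
bar 216 [ 442.6 -266.1  162.3] ((451.5412902832031, -260.7004089355469), (40.09474182128906, 107.55774688720703), 2.070408821105957)
```

```bash
python3 -m jog --help 2>&1 | head -20; python3 - <<'E'
import numpy as np
from scipy.spatial.transform import Rotation as R
# camera pointing
T=R.from_euler('xyz',[180,0,69.1],degrees=True).as_matrix(); print(T.round(2))
E
```

```text
invalid input: not JSON, or not a number
[[ 0.36  0.93  0.  ]
 [ 0.93 -0.36 -0.  ]
 [ 0.    0.   -1.  ]]
```

Candidates for the glass, by scene pixel: (290,221) is the largest, about 41x48 mm with its top at 25 mm. (303,249) is smaller, and (265,230) is small and half hidden by the ladle bowl. I choose (290,221), at world (484,-23). The ladle occupies x 177–354, y -158..140, up to z 200, so I'll stay clear of it and move to a close view.

```bash
python3 -m jog '[[[0.4,-0.9,0.2,0,0,0,-1],[0.8,-1.8,0.4,0,0,0,-1],[1.2,-2.7,0.6,0,0,0,-1],[1.6,-3.6,0.8,0,0,0,-1],[2,-4.6,1,0,0,0,-1]]]'
python3 -m jog '[[[0.4,-0.95,0,0,0,0,-1],[0.8,-1.9,0,0,0,0,-1],[1.2,-2.8,0,0,0,0,-1],[1.6,-3.7,0,0,0,0,-1],[2,-4.7,0,0,0,0,-1]]]'
python3 -m jog '[[[0.4,-0.95,0,0,0,0,-1],[0.8,-1.9,-0.2,0,0,0,-1],[1.2,-2.8,-0.4,0,0,0,-1],[1.6,-3.7,-0.6,0,0,0,-1],[2,-4.7,-0.8,0,0,0,-1]]]'
python3 -m jog '[[[0.3,-0.7,-0.5,0,0,0,-1],[0.5,-1.2,-1,0,0,0,-1],[0.5,-1.2,-1.4,0,0,0,-1],[0.5,-1.2,-1.4,0,0,0,-1]]]'
python3 - <<'E'
from h import *
d=get('wrist'); print(status.observe()['tool_pos'].round(1),d['T'][:3,3].round(1))
np.savez('w1.npz',**d); W=cloud(d)
cv2.imwrite('pics/w1.png',d['img'][:,:,::-1])
for r in models.cut_out(d,'glass')[:4]:
    m=r['pixels']; w=W[m]; print(r['p'],r['location'],m.sum(),np.nanmedian(w,0).round(1))
E
```

```text
t: 1.37
tool_pos: [302.7, 400.5, 271.4]
ee_rot: [180.0, -0.0, 69.1]
wrist_force: [0.4, 0.5, 0.5]
gripper_width: 85.3
t: 1.78
tool_pos: [382.2, 213.6, 271.3]
ee_rot: [179.9, -0.1, 69.1]
wrist_force: [1.1, 0.4, -0.4]
gripper_width: 85.0
t: 2.2
tool_pos: [461.5, 27.3, 239.4]
ee_rot: [179.9, -0.0, 69.1]
wrist_force: [0.9, -0.3, -0.3]
gripper_width: 85.5
t: 2.53
tool_pos: [478.6, -19.8, 179.9]
ee_rot: [-179.6, 0.1, 68.9]
wrist_force: [-0.8, 1.0, -0.8]
gripper_width: 85.4
[479.2 -19.1 181.6] [402.8   9.  324.1]
0.77 [319.3, 189.3] 1716 [482.3 -20.4  26.8]
0.58 [334.2, 94.8] 1063 [403.7  31.   19.9]
0.58 [206.9, 156.1] 984 [ 413.9 -111.8   19.7]
```

```bash
python3 - <<'E'
from h import *
d=dict(np.load('w1.npz')); W=cloud(d)
b=cv2.resize(d['img'][130:250,230:410,::-1],None,fx=4,fy=4,interpolation=cv2.INTER_CUBIC)
w=W.reshape(-1,3); zt=w[(np.hypot(w[:,0]-483,w[:,1]+22)<38)&(w[:,2]>18)]
print('z hist',np.percentile(zt[:,2],[5,25,50,75,95]).round(1))
tab=w[(np.hypot(w[:,0]-483,w[:,1]+22)<70)&(np.hypot(w[:,0]-483,w[:,1]+22)>45)]; print('table',np.nanmedian(tab[:,2]))
h=cv2.convexHull(zt[:,:2].astype(np.float32))
a=cv2.approxPolyDP(h,3.5,True)[:,0]; print(a.round(1),cv2.minAreaRect(h)); 
for i in range(len(a)):
    e=a[(i+1)%len(a)]-a[i]; print(np.linalg.norm(e).round(1),np.degrees(np.arctan2(e[1],e[0])).round(1))
p=proj(d,np.c_[a,np.full(len(a),26)])
for q in p: cv2.circle(b,tuple(int(v) for v in ((q-[230,130])*4)),4,(0,0,255),-1)
cv2.imwrite('pics/w1c.png',b)
E
```

```text
z hist [ 26.5 257.8 262.8 266.8 271.3]
table 243.68782001524215
[[462.5 -54. ]
 [505.8 -39. ]
 [505.5 -12. ]
 [480.5  15.8]
 [473.4  14.1]
 [460.6  -9.4]
 [451.4 -42.8]] ((483.6808166503906, -22.429241180419922), (72.09056091308594, 51.49049758911133), 74.61491394042969)
45.8 19.1
27.0 90.7
37.4 132.0
7.4 -166.3
26.7 -118.6
34.7 -105.3
15.7 -45.2
```

View pics/w1.png

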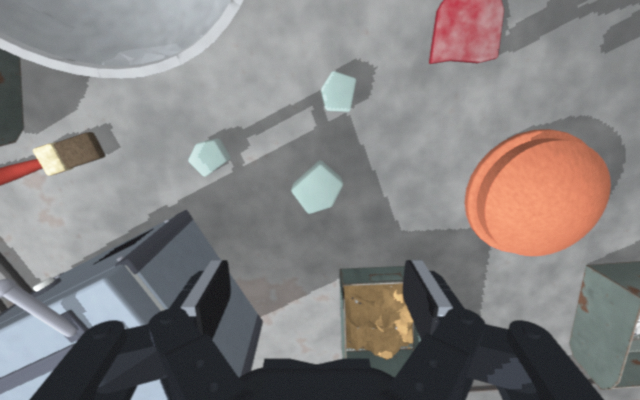

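View pics/w1c.png

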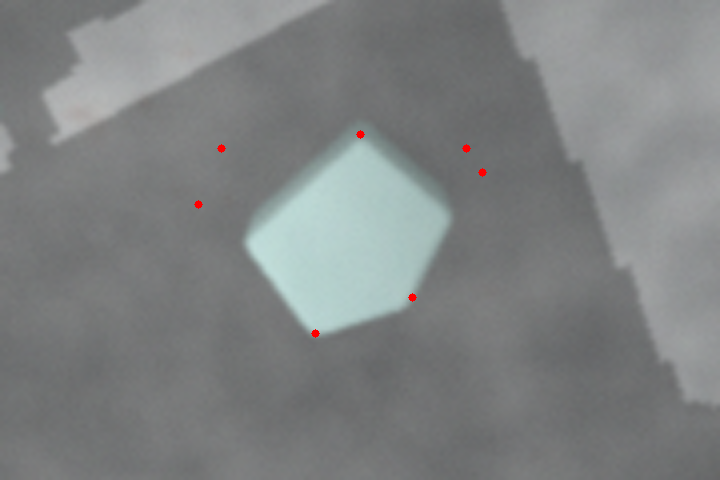

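The close view shows the five-sided block at (319,189), clearly the largest of the three; the look-alikes are at (338,92) and (208,156). The top-face corners in the crop are at (360,143), (451,217), (410,303), (315,333) and (246,243).

```bash
python3 - <<'E'
from h import *
d=dict(np.load('w1.npz'))
px=np.array([(360,143),(451,217),(410,303),(315,333),(246,243)])/4+[230,130]
K=d['mtx'];T=d['T']
r=np.c_[(px[:,0]-K[0,2])/K[0,0],-(px[:,1]-K[1,2])/K[1,1],-np.ones(5)]@T[:3,:3].T
for z in (26,):
    P=T[:3,3]+r*((z-T[2,3])/r[:,2])[:,None]; a=P[:,:2]; print(a.round(1),a.mean(0))
for i in range(5):
    e=a[(i+1)%5]-a[i]; print(i,np.linalg.norm(e).round(1),np.degrees(np.arctan2(e[1],e[0])).round(1))
for yaw in range(0,180,3):
    pass
# mould and kiln from this view
W=cloud(d).reshape(-1,3)
from scipy.optimize import least_squares
g=W[(np.hypot(W[:,0]-578,W[:,1]-192)<62)&(W[:,2]>33)&(W[:,2]<65)]
q=least_squares(lambda p:np.linalg.norm(g-p,axis=1)-90,[578,192,-35],loss='soft_l1'); print('mould',len(g),q.x.round(1),q.x[2]+90,np.abs(q.fun).mean())
E
```

```text
[[462.5 -10.1]
 [488.6   4.7]
 [506.6 -13. ]
 [505.5 -39.1]
 [476.3 -46.6]] [487.88126085 -20.82044466]
0 30.0 29.5
1 25.2 -44.5
2 26.1 -92.4
3 30.2 -165.7
4 39.0 110.7
mould 10384 [578.7 192.3 -34.3] 55.739642297455326 0.49825176892482737
```

Both measurements agree. The block centre is at about (486.5,-21), with its +x axis at about 21.5° yaw. I'll turn to tool yaw ~111°, go lower and look again.

```bash
python3 -m jog '[[[0,0,-0.4,0,0,7,-1],[0.1,0,-0.8,0,0,14,-1],[0.1,0,-1.2,0,0,21,-1],[0.1,-0.1,-1.6,0,0,28,-1],[0.1,-0.1,-2,0,0,35,-1]]]'
python3 -m jog '[[[0,0,-0.2,0,0,7,-1],[0,0,-0.4,0,0,7,-1],[0,0,-0.4,0,0,7,-1],[0,0,-0.4,0,0,7,-1]]]'
python3 - <<'E'
from h import *
ps=[status.observe()['tool_pos']]
d=get('wrist'); ps.append(status.observe()['tool_pos']); print(np.round(ps,1),status.observe()['ee_rot'].round(1))
np.savez('w2.npz',**d)
r=models.cut_out(d,'glass')
for q in r[:3]: print(q['p'],q['location'],q['pixels'].sum())
cv2.imwrite('pics/w2.png',d['img'][:,:,::-1])
E
```

```text
t: 3.05
tool_pos: [486.4, -22.4, 104.7]
ee_rot: [179.8, 0.1, 104.5]
wrist_force: [-0.5, 0.2, -0.2]
gripper_width: 85.5
t: 3.38
tool_pos: [485.4, -22.4, 88.1]
ee_rot: [179.9, 0.0, 111.0]
wrist_force: [-0.4, 0.3, -0.8]
gripper_width: 85.2
[[485.4 -22.4  88.1]
 [485.8 -22.6  88.4]] [1.799e+02 1.000e-01 1.110e+02]
0.91 [320.3, 212.0] 3413
0.91 [426.7, 134.9] 2193
0.72 [502.3, 323.8] 1778
```

View pics/w2.png

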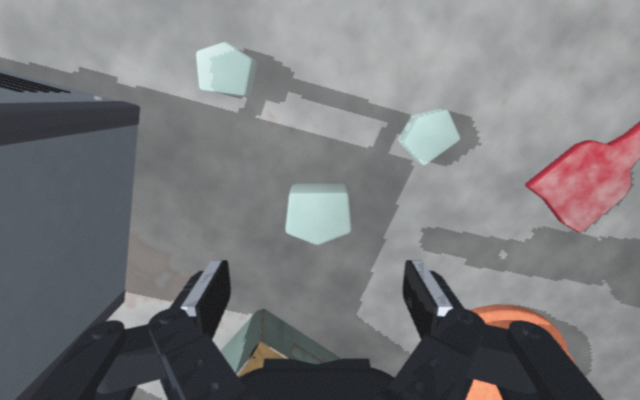

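The block at (319,213) sits squarely between the jaws, with its flat face towards the robot. I'll measure its outline next.

```bash
python3 - <<'E'
from h import *
d=dict(np.load('w2.npz')); K=d['mtx'];T=d['T']
roi=d['img'][170:260,270:370].astype(int)
m=((roi[:,:,1]-roi[:,:,0])>8).astype(np.uint8)
m=cv2.morphologyEx(m,cv2.MORPH_OPEN,np.ones((3,3)))
hsv=cv2.cvtColor(d['img'],cv2.COLOR_RGB2HSV)[170:260,270:370]
print([ (v+170,int(hsv[v,50,2])) for v in range(8,80,3)])
c=max(cv2.findContours(m,0,cv2.CHAIN_APPROX_NONE)[0],key=cv2.contourArea)
print(cv2.contourArea(c),cv2.boundingRect(c))
h=cv2.approxPolyDP(cv2.convexHull(c),1.6,True)[:,0]+[270,170]; print(h.tolist())
V=cv2.cvtColor(d['img'],cv2.COLOR_RGB2HSV)[170:260,270:370,2]
def w(px,z):
    px=np.atleast_2d(px).astype(float)
    r=np.c_[(px[:,0]-K[0,2])/K[0,0],-(px[:,1]-K[1,2])/K[1,1],-np.ones(len(px))]@T[:3,:3].T
    return T[:3,3]+r*((z-T[2,3])/r[:,2])[:,None]
R0=T[:3,:3]; 
from scipy.spatial.transform import Rotation as R
Tt=toolT()
for nm,p,z in [('back top',(319,192),26),('front top',(318,244),26),('fl',(286,233),26),('fr',(351,233),26),('bl',(292,192),26),('br',(346,192),26),('back bottom',(318,184),0)]:
    q=w(p,z)[0]; print(nm,q.round(1),'tool',(np.linalg.inv(Tt)@np.r_[q,1])[:3].round(1))
E
```

```text
[(178, 126), (181, 123), (184, 148), (187, 160), (190, 170), (193, 206), (196, 215), (199, 213), (202, 213), (205, 214), (208, 214), (211, 211), (214, 212), (217, 211), (220, 209), (223, 207), (226, 205), (229, 203), (232, 205), (235, 204), (238, 203), (241, 205), (244, 146), (247, 125)]
3368.0 (15, 14, 67, 61)
[[344, 185], [348, 194], [351, 228], [348, 233], [314, 244], [285, 232], [288, 195], [293, 184]]
back top [467.3 -28.2  26. ] tool [  1.7 -19.4  62.5]
front top [505.8 -14.1  26. ] tool [ 1.1 21.5 62.6]
fl [505.8 -39.5  26. ] tool [-22.7  12.4  62.6]
fr [488.5   5.5  26. ] tool [25.6 12.5 62.6]
bl [474.2 -46.   26. ] tool [-17.4 -19.4  62.5]
br [460.5 -10.3  26. ] tool [ 20.9 -19.4  62.5]
back bottom [468.9 -28.2   0. ] tool [  1.2 -18.   88.5]
```

The block measures 48.3 x 41 mm on top, which matches. Its centre is at tool (+1.4, +1.2), that is world (486.2,-20.8). I'll descend to TCP z≈3–4 with the pads at glass x≈-4, then close.

```bash
python3 -m jog '[[[-0.08,0,-0.6,0,0,0.5,-1],[-0.08,0,-1.2,0,0,0.5,-1],[-0.08,0,-1.7,0,0,0.5,-1],[-0.08,0,-2.05,0,0,0.5,-1],[-0.08,0,-2.1,0,0,0.5,-1]]]'
python3 - <<'E'
from h import *
d=get('wrist'); s=status.observe(); print(s['tool_pos'].round(1),s['ee_rot'].round(1),s['wrist_force'].round(1))
cv2.imwrite('pics/w3.png',d['img'][:,:,::-1])
E
```

```text
t: 3.9
tool_pos: [480.1, -22.6, 1.8]
ee_rot: [-179.8, -0.1, 111.5]
wrist_force: [-0.0, -0.7, 0.1]
gripper_width: 85.3
[480.8 -22.7   2.5] [-1.799e+02 -1.000e-01  1.116e+02] [ 0.7  0.5 -0.3]
```

View pics/w3.png

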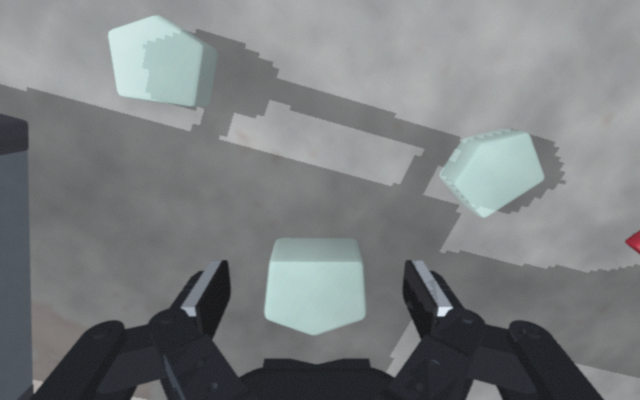

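```bash
python3 -m jog '[[[0.04,0,0.05,0,0,0,0.3],[0.04,0,0.05,0,0,0,1],[0.04,0,0.05,0,0,0,1],[0.04,0,0.05,0,0,0,1],[0.04,0,0.05,0,0,0,1]]]'
python3 -m jog '[[[0,0,0,0,0,0,1],[0,0,0,0,0,0,1],[0,0,0,0,0,0,1],[0,0,0,0,0,0,1],[0,0,0,0,0,0,1]]]'
python3 - <<'E'
from h import *
d=get('wrist'); s=status.observe(); print(s['tool_pos'].round(1),s['ee_rot'].round(1),s['wrist_force'].round(1),s['gripper_width'])
cv2.imwrite('pics/w4.png',d['img'][:,:,::-1])
E
```

```text
t: 4.37
tool_pos: [485.2, -23.1, 7.5]
ee_rot: [179.8, 0.1, 111.6]
wrist_force: [-2.5, 0.8, 7.5]
gripper_width: 45.9
t: 4.78
tool_pos: [485.2, -23.1, 7.5]
ee_rot: [179.8, 0.1, 111.6]
wrist_force: [-1.0, 1.3, 8.0]
gripper_width: 46.5
[485.2 -23.    7.4] [1.798e+02 1.000e-01 1.116e+02] [-1.9 -0.7  7.8] 45.92821135242309
```

View pics/w4.png

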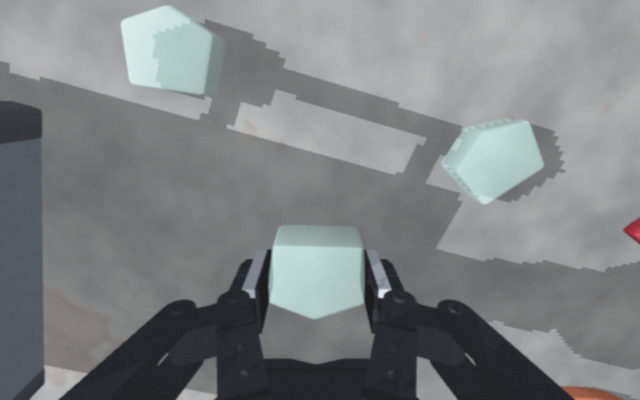

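Gripped at 46 mm width. Lifting, then measuring the glass in the hand.

```bash
python3 -m jog '[[[0,0,0.4,0,0,0,1],[0,0,1,0,0,0,1],[0,0,1.8,0,0,0,1],[0,0,2.4,0,0,0,1],[0,0,2.8,0,0,0,1]]]'
python3 -m jog '[[[0.2,0.5,0,0,0,0,1],[0.5,1.2,0,0,0,0,1],[0.9,2.1,0,0,0,0,1],[1.2,2.9,0,0,0,0,1],[1.5,3.5,0,0,0,0,1]]]'
python3 - <<'E'
from h import *
d=get('wrist'); s=status.observe(); print(s['tool_pos'].round(1),s['ee_rot'].round(1),s['wrist_force'].round(1),s['gripper_width'])
np.savez('w5.npz',**d); cv2.imwrite('pics/w5.png',d['img'][:,:,::-1])
cv2.imwrite('pics/w5c.png',cv2.resize(d['img'][200:340,220:420,::-1],None,fx=4,fy=4,interpolation=cv2.INTER_CUBIC))
W=cloud(d); Ti=np.linalg.inv(toolT())
for (u,v) in [(318,270),(300,280),(340,280),(318,300),(318,240)]:
    p=W[v,u]; print((u,v),p.round(1),(Ti@np.r_[p,1])[:3].round(1))
E
```

```text
t: 5.25
tool_pos: [485.1, -23.2, 120.9]
ee_rot: [179.8, 0.2, 111.6]
wrist_force: [0.5, -0.5, -1.3]
gripper_width: 46.5
t: 5.67
tool_pos: [544.1, 119.4, 118.4]
ee_rot: [179.9, -0.0, 111.6]
wrist_force: [0.8, -0.8, 0.1]
gripper_width: 46.2
[547.  122.8 118.7] [ 1.796e+02 -1.000e-01  1.118e+02] [ 3.2  3.6 -0.1] 46.42000414081535
(318, 270) [538.4 117.1 137.9] [ -2.1 -10.  -19.3]
(300, 280) [546.7 111.2 137.8] [-10.6  -4.5 -19.1]
(340, 280) [539.5 128.8 138. ] [  8.4  -4.6 -19.3]
(318, 300) [553.8 123.3 138.1] [ -2.1   6.6 -19.4]
(318, 240) [526.3 112.3 132.9] [ -2.  -23.1 -14.4]
```

View pics/w5c.png

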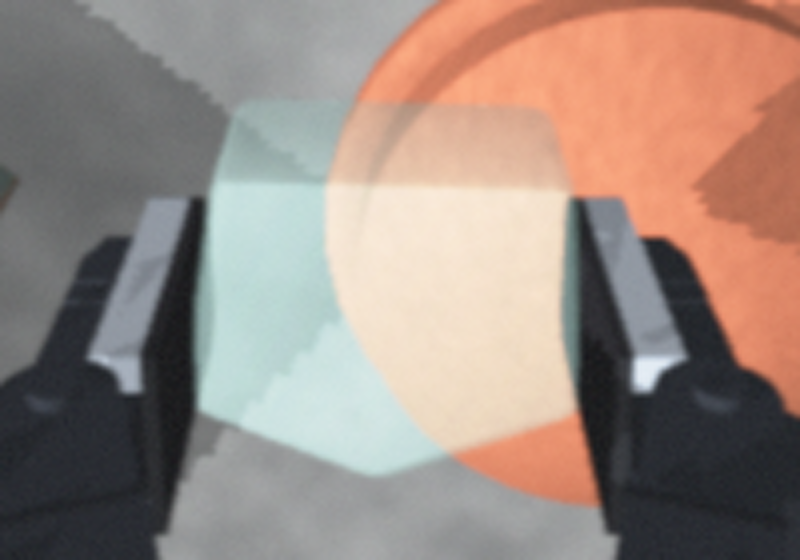

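```bash
python3 - <<'E'
from h import *
d=dict(np.load('w5.npz')); K=d['mtx']; T=d['T_tool_cam']
def t(px,z):
    px=np.array(px,float); r=T[:3,:3]@np.array([(px[0]-K[0,2])/K[0,0],-(px[1]-K[1,2])/K[1,1],-1]); return T[:3,3]+r*((z-T[2,3])/r[2])
for nm,p in dict(bl=(273,246),br=(362,246.5),fl=(269.5,302.5),fr=(364.5,303.5),front=(313.8,318.5)).items(): print(nm,t(p,-19.3).round(1))
print('back bottom',t((278.5,226),6.7).round(1),t((359,226),6.7).round(1))
E
```

```text
bl [-20.6 -18.5 -19.3]
br [ 20.  -18.2 -19.3]
fl [-23.7  12.2 -19.3]
fr [ 22.7  12.8 -19.3]
front [ -2.1  21.7 -19.3]
back bottom [-21.2 -17.    6.7] [ 22.2 -17.    6.7]
```

The glass centre is at tool (0,+2), its underside is 6.7 mm below the TCP, and its tilt is negligible. The crown is at (578.6,192.2), and all three cameras agree on that. Moving above it next.

```bash
python3 -m jog '[[[0.4,0.8,0,0,0,0,1],[0.7,1.5,-0.2,0,0,0,1],[0.77,1.73,-0.5,0,0,0,1],[0.77,1.73,-0.8,0,0,0,1],[0.77,1.73,-0.8,0,0,0,1]]]'
python3 -m jog '[[[0,0,0,0,0,0,1],[0,0,0,0,0,0,1]]]'
python3 - <<'E'
from h import *
from scipy.optimize import least_squares
print(np.round([status.observe()['tool_pos']],1))
out=[]
for n in ['side','scene','wrist']:
    d=get(n); s=status.observe(); print(s['tool_pos'].round(1),s['ee_rot'].round(1),s['wrist_force'].round(1))
    W=cloud(d).reshape(-1,3); W=W[~np.isnan(W[:,0])]
    g=W[(np.hypot(W[:,0]-578,W[:,1]-192)<60)&(W[:,2]>33)&(W[:,2]<60)]
    q=least_squares(lambda p:np.linalg.norm(g-p,axis=1)-90,[578,192,-35],loss='soft_l1'); print(n,'mould',len(g),q.x.round(1),np.abs(q.fun).mean().round(2))
    if n!='wrist': u,v=proj(d,[578,192,70])[0].astype(int); c=d['img'][max(v-60,0):v+60,u-80:u+80,::-1]
    else: c=d['img'][180:400,180:460,::-1]
    out.append(cv2.resize(c,(400,300),interpolation=cv2.INTER_CUBIC))
cv2.imwrite('pics/p1.png',np.vstack([np.hstack(out[:2]),np.hstack([out[2],out[2]*0])]))
E
```

```text
t: 6.13
tool_pos: [571.3, 185.6, 82.4]
ee_rot: [-179.7, -0.0, 111.6]
wrist_force: [-1.4, -1.2, -1.3]
gripper_width: 46.1
t: 6.3
tool_pos: [573.3, 185.1, 85.2]
ee_rot: [-179.9, 0.0, 111.5]
wrist_force: [0.4, -0.1, -1.5]
gripper_width: 46.0
[[573.3 185.1  85.2]]
[573.8 185.1  85.7] [-180.     0.   111.5] [ 0.9  0.  -0.2]
side mould 391 [579.  191.5 -37.6] 1.17
[574.2 185.3  86. ] [180.    0.  111.5] [-0.2 -0.2 -1.8]
scene mould 479 [578.7 192.4 -35.9] 1.61
[574.4 185.4  86.1] [179.9   0.  111.5] [-0.6 -0.1 -0.7]
wrist mould 12829 [578.7 192.2 -34.3] 0.44
```

View pics/p1.png

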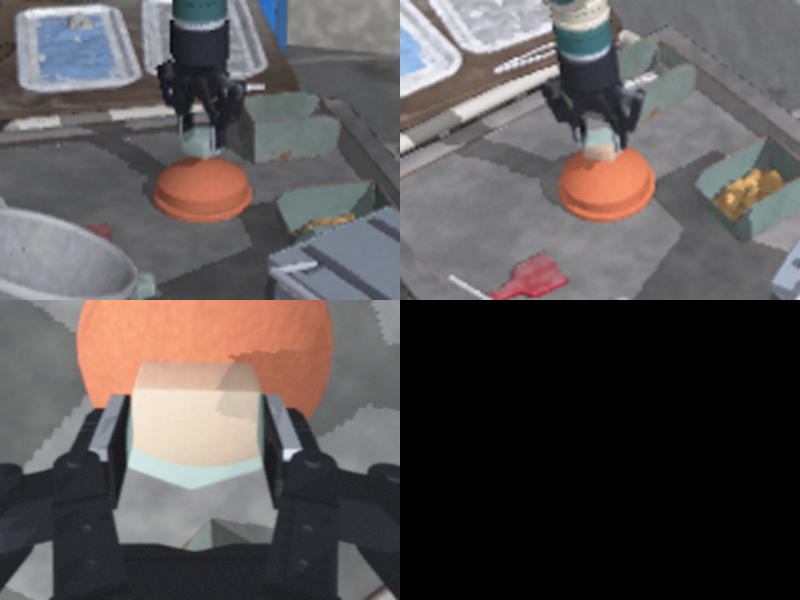

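```bash
python3 -m jog '[[[0.05,0.1,-0.1,0,0,0,1],[0.08,0.16,-0.25,0,0,0,1],[0.08,0.16,-0.4,0,0,0,1],[0.08,0.16,-0.4,0,0,0,1],[0.08,0.16,-0.4,0,0,0,1]]]'
python3 -m jog '[[[0,0,0,0,0,0,1],[0,0,0,0,0,0,1],[0,0,0,0,0,0,1],[0,0,0,0,0,0,1]]]'
```

```text
t: 6.87
tool_pos: [576.4, 192.6, 68.3]
ee_rot: [-179.9, -0.0, 111.6]
wrist_force: [0.4, -1.2, -1.2]
gripper_width: 46.3
t: 7.2
tool_pos: [577.5, 192.8, 69.6]
ee_rot: [180.0, 0.0, 111.6]
wrist_force: [0.0, 0.5, -1.0]
gripper_width: 46.2
```

```bash
python3 -m jog '[[[0,-0.02,-0.08,0,0,0,1],[0,-0.02,-0.12,0,0,0,1],[0,-0.02,-0.15,0,0,0,1],[0,-0.02,-0.15,0,0,0,1]]]'
python3 -m jog '[[[0,0,-0.02,0,0,0,1],[0,0,-0.02,0,0,0,1],[0,0,-0.02,0,0,0,1]]]'
```

```text
t: 7.53
tool_pos: [576.9, 191.8, 62.8]
ee_rot: [-180.0, -0.0, 111.6]
wrist_force: [-0.2, -0.5, -2.0]
gripper_width: 46.0
t: 7.78
tool_pos: [577.3, 191.9, 62.5]
ee_rot: [-180.0, 0.0, 111.6]
wrist_force: [-0.7, 0.2, -0.9]
gripper_width: 46.1
```

```bash
python3 -m jog '[[[0.01,0,-0.02,0,0,0,1],[0.01,0,-0.02,0,0,0,1],[0.01,0,-0.02,0,0,0,1]]]'
python3 -m jog '[[[0,0,-0.02,0,0,0,1],[0,0,-0.02,0,0,0,1],[0,0,-0.02,0,0,0,1]]]'
```

```text
t: 8.03
tool_pos: [577.8, 192.0, 62.1]
ee_rot: [180.0, -0.0, 111.6]
wrist_force: [-0.9, 0.3, 3.0]
gripper_width: 45.9
t: 8.28
tool_pos: [577.9, 192.0, 61.9]
ee_rot: [180.0, -0.0, 111.6]
wrist_force: [-2.7, -0.3, 5.7]
gripper_width: 46.0
```

Contact at z≈62, as predicted, with about 5 N on the mould. Releasing.

```bash
python3 -m jog '[[[0,0,0,0,0,0,-0.4],[0,0,0,0,0,0,-0.7],[0,0,0,0,0,0,-0.9],[0,0,0,0,0,0,-0.9],[0,0,0,0,0,0,-0.9]]]'
python3 - <<'E'
from h import *
out=[]
for n in ['side','wrist']:
    d=get(n); s=status.observe(); print(s['tool_pos'].round(1),s['wrist_force'].round(1),s['gripper_width'])
    if n!='wrist': u,v=proj(d,[578,192,70])[0].astype(int); c=d['img'][max(v-40,0):v+50,u-60:u+60,::-1]
    else: c=d['img'][180:400,180:460,::-1]
    out.append(cv2.resize(c,(400,300),interpolation=cv2.INTER_CUBIC))
cv2.imwrite('pics/p2.png',np.hstack(out))
E
```

```text
t: 8.7
tool_pos: [577.6, 191.9, 60.7]
ee_rot: [-180.0, 0.0, 111.6]
wrist_force: [0.3, -0.7, 0.7]
gripper_width: 81.0
[577.6 191.9  60.7] [-0.  -0.5  0.3] 81.23842828087557
[577.6 191.9  60.7] [-0.  -0.1 -0.6] 81.17954211163135
```

View pics/p2.png

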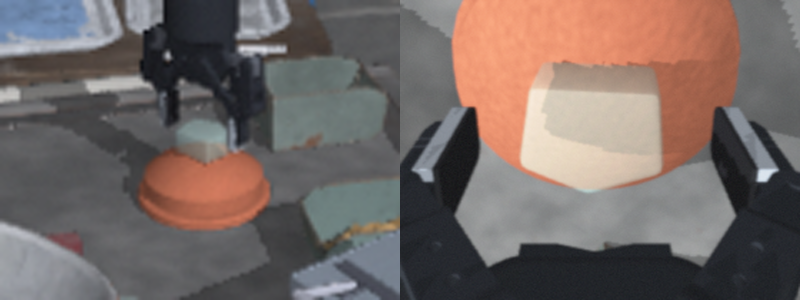

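The block is released and stays on the dome. Going straight up, then checking the placing from above.

```bash
python3 -m jog '[[[0,0,0.1,0,0,0,-0.9],[0,0,0.5,0,0,0,-0.9],[0,0,1.2,0,0,0,-0.9],[0,0,2.1,0,0,0,-0.9],[0,0,3,0,0,0,-0.9]]]'
python3 -m jog '[[[0,0,0.5,0,0,0,-0.9],[0,0,0.5,0,0,0,-0.9],[0,0,0.5,0,0,0,-0.9]]]'
python3 - <<'E'
from h import *
from scipy.optimize import least_squares
d=get('wrist'); print(status.observe()['tool_pos'].round(1))
np.savez('w6.npz',**d); W=cloud(d).reshape(-1,3); W=W[~np.isnan(W[:,0])]
top=W[(np.hypot(W[:,0]-578,W[:,1]-192)<32)&(W[:,2]>70)&(W[:,2]<95)]
A=np.c_[top[:,:2],np.ones(len(top))]; 
core=top[np.hypot(top[:,0]-578,top[:,1]-192)<17]; c=np.linalg.lstsq(np.c_[core[:,:2]-[578,192],np.ones(len(core))],core[:,2],rcond=None)[0]
print('top plane tilt deg',np.degrees(np.arctan(c[:2])).round(1),'z',c[2].round(1),len(top))
g=W[(np.hypot(W[:,0]-578,W[:,1]-192)<60)&(W[:,2]>33)&(W[:,2]<57)]
q=least_squares(lambda p:np.linalg.norm(g-p,axis=1)-90,[578,192,-35],loss='soft_l1'); print('mould',q.x.round(1))
t2=top[top[:,2]>c[2]-4]; print('glass top rect',cv2.minAreaRect(t2[:,:2].astype(np.float32)),t2.mean(0).round(1))
cv2.imwrite('pics/w6.png',d['img'][:,:,::-1])
E
```

```text
t: 9.22
tool_pos: [576.6, 191.7, 181.5]
ee_rot: [-179.9, -0.0, 111.6]
wrist_force: [1.3, 0.2, 0.0]
gripper_width: 80.9
t: 9.47
tool_pos: [579.0, 192.2, 203.2]
ee_rot: [179.8, 0.0, 111.6]
wrist_force: [-0.5, 0.5, -0.1]
gripper_width: 81.0
[577.7 191.9 201.1]
top plane tilt deg [-0.2  3.8] z 81.7 2047
mould [578.6 192.4 -34.3]
glass top rect ((579.5958862304688, 191.0067901611328), (41.689125061035156, 47.48337173461914), 20.45701789855957) [577.4 190.3  81.4]
```

View pics/w6.png

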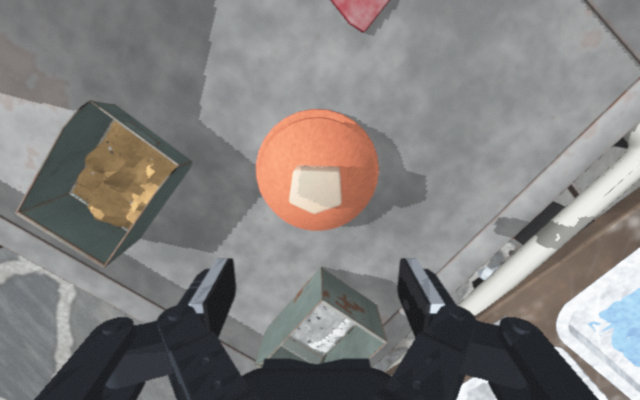

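```bash
cat >> h.py <<'E'
def glasscheck(d,r=15,c0=(578.6,192.4)):
    W=cloud(d).reshape(-1,3); W=W[~np.isnan(W[:,0])]; c0=np.array(c0)
    top=W[(np.hypot(*(W[:,:2]-c0).T)<32)&(W[:,2]>70)&(W[:,2]<95)]
    core=top[np.hypot(*(top[:,:2]-c0).T)<r]
    c=np.linalg.lstsq(np.c_[core[:,:2]-c0,np.ones(len(core))],core[:,2],rcond=None)[0]
    t2=top[np.abs(np.c_[top[:,:2]-c0,np.ones(len(top))]@c-top[:,2])<2]
    tb=W[(np.hypot(*(W[:,:2]-c0).T)<130)&(np.hypot(*(W[:,:2]-c0).T)>85)&(np.abs(W[:,2])<6)]
    ct=np.linalg.lstsq(np.c_[tb[:,:2]-c0,np.ones(len(tb))],tb[:,2],rcond=None)[0]
    return len(core),'tilt',np.degrees(np.arctan(c[:2])).round(1),'z',c[2].round(1),'ctr',np.round(cv2.minAreaRect(t2[:,:2].astype(np.float32))[0],1),'table',np.degrees(np.arctan(ct[:2])).round(1),ct[2].round(1)
E
python3 - <<'E'
from h import *
print(*glasscheck(dict(np.load('w6.npz'))))
for i in range(3): print(*glasscheck(get('wrist')),status.observe()['t'])
for n in ['scene','side']: print(n,*glasscheck(get(n)))
E
```

```text
806 tilt [-0.2  3.8] z 81.8 ctr [579.8 190.9] table [-0.   0.1] 1.0
818 tilt [-0.4  3.5] z 81.7 ctr [580.1 191. ] table [-0.   0.1] 1.0 9.5667
825 tilt [-0.5  3.1] z 81.7 ctr [579.9 190.9] table [-0.   0.1] 1.0 9.6167
824 tilt [-0.8  3.3] z 81.7 ctr [579.7 191. ] table [-0.  0.] 1.0 9.6667
scene 43 tilt [0.5 3.3] z 80.3 ctr [577.8 189.3] table [0. 0.] -0.4
side 31 tilt [-1.4  2.6] z 78.6 ctr [578.5 189. ] table [-0. -0.] -2.1
```

```bash
python3 - <<'E'
from h import *
def tilt(d,c0,zr,r):
    W=cloud(d).reshape(-1,3); W=W[~np.isnan(W[:,0])]; c0=np.array(c0)
    k=W[(np.hypot(*(W[:,:2]-c0).T)<r)&(W[:,2]>zr[0])&(W[:,2]<zr[1])]
    c=np.linalg.lstsq(np.c_[k[:,:2]-c0,np.ones(len(k))],k[:,2],rcond=None)[0]; return len(k),np.degrees(np.arctan(c[:2])).round(2),c[2].round(1), np.std(np.c_[k[:,:2]-c0,np.ones(len(k))]@c-k[:,2]).round(2)
for n in ['w1','w2','scene','side']: print(n,tilt(dict(np.load(n+'.npz')),(486.2,-20.8),(15,40),15))
print('inhand',tilt(dict(np.load('w5.npz')),(548,123),(120,150),12))
print('w6',tilt(dict(np.load('w6.npz')),(578.6,192.4),(70,95),14))
d=get('wrist'); print('now',tilt(d,(578.6,192.4),(70,95),14), status.observe()['t'])
E
```

```text
w1 (647, array([0.07, 0.06]), np.float64(27.0), np.float64(0.69))
w2 (1240, array([ 0.15, -0.02]), np.float64(27.0), np.float64(0.62))
scene (51, array([-1.67, -0.9 ]), np.float64(26.1), np.float64(2.0))
side (40, array([ 1.3 , -0.56]), np.float64(24.0), np.float64(0.95))
inhand (1663, array([0.14, 0.37]), np.float64(137.8), np.float64(0.52))
w6 (709, array([-0.11,  3.77]), np.float64(81.8), np.float64(0.67))
now (721, array([-0.13,  3.31]), np.float64(81.8), np.float64(0.64)) 9.8167
```

```bash
python3 -m jog '[[[0,0,0,0,0,0,-0.9],[0,0,0,0,0,0,-0.9],[0,0,0,0,0,0,-0.9],[0,0,0,0,0,0,-0.9],[0,0,0,0,0,0,-0.9]]]' >/dev/null
python3 -m jog '[[[0,0,0,0,0,0,-0.9],[0,0,0,0,0,0,-0.9],[0,0,0,0,0,0,-0.9],[0,0,0,0,0,0,-0.9],[0,0,0,0,0,0,-0.9]]]'
python3 - <<'E'
from h import *
for i in range(3): print(*glasscheck(get('wrist'),14),status.observe()['t'])
E
```

```text
t: 10.65
tool_pos: [577.7, 191.9, 200.9]
ee_rot: [180.0, 0.0, 111.6]
wrist_force: [0.1, 0.1, 0.1]
gripper_width: 81.6
716 tilt [-0.5  3.5] z 81.7 ctr [579.9 190.9] table [-0.  0.] 1.0 10.7
710 tilt [-0.1  3.2] z 81.8 ctr [580.  190.9] table [-0.  0.] 1.0 10.75
715 tilt [-0.1  3.5] z 81.7 ctr [580. 191.] table [-0.   0.1] 1.0 10.8
```

The placing is stable: centre within about 2 mm of the crown, a constant tilt of about 3.4°, and no drift over 1 s. Now the kiln. I'll travel high and turn the jaws across the bar.

```bash
python3 -m jog '[[[-0.2,-0.6,0.4,0,0,-7,-0.9],[-0.4,-1.3,0.8,0,0,-14,-0.9],[-0.7,-2.1,1.2,0,0,-21,-0.9],[-1,-2.9,1.6,0,0,-28,-0.9],[-1.3,-3.7,2,0,0,-35,-0.9]]]'
python3 -m jog '[[[-0.3,-0.8,0,0,0,-7,-0.9],[-0.6,-1.6,0,0,0,-14,-0.9],[-0.9,-2.4,0,0,0,-21,-0.9],[-1.2,-3.2,0,0,0,-28,-0.9],[-1.5,-4,0,0,0,-35,-0.9]]]'
python3 -m jog '[[[-0.2,-0.6,0,0,0,-7,-0.9],[-0.5,-1.2,0,0,0,-14,-0.9],[-0.8,-1.8,0,0,0,-21,-0.9],[-1.1,-2.4,0,0,0,-28,-0.9],[-1.4,-3,0,0,0,-35,-0.9]]]'
python3 - <<'E'
from h import *
d=get('wrist'); s=status.observe(); print(s['tool_pos'].round(1),s['ee_rot'].round(1),s['joint_pos'].round(1))
np.savez('w7.npz',**d); cv2.imwrite('pics/w7.png',d['img'][:,:,::-1])
E
```

```text
t: 11.22
tool_pos: [525.0, 42.8, 281.6]
ee_rot: [180.0, 0.0, 76.3]
wrist_force: [0.7, -0.4, -0.1]
gripper_width: 81.1
t: 11.63
tool_pos: [464.9, -117.5, 281.2]
ee_rot: [180.0, -0.0, 41.3]
wrist_force: [1.0, 0.0, -1.1]
gripper_width: 81.1
t: 12.05
tool_pos: [408.9, -237.2, 281.1]
ee_rot: [180.0, -0.0, 6.2]
wrist_force: [0.8, 0.0, -0.2]
gripper_width: 81.4
[ 407.6 -240.8  281.1] [1.798e+02 1.000e-01 5.800e+00] [-38.3  -1.1 -15.   76.1  -0.2  45.9]
```

View pics/w7.png

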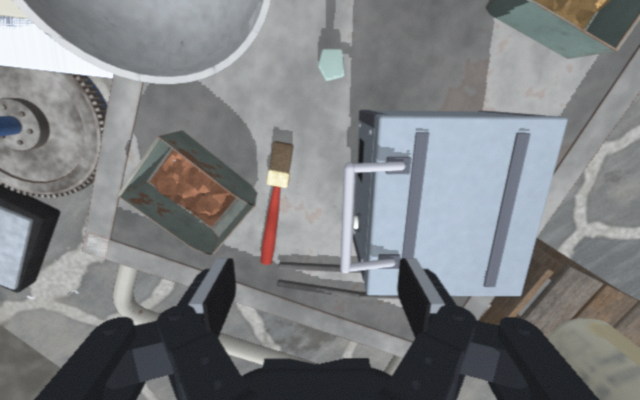

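The bar shows clearly at u≈348, v 168–270, and lies nearly along the image column, so the yaw is about right. Measuring it.

```bash
python3 - <<'E'
from h import *
d=dict(np.load('w7.npz')); W=cloud(d)
w=W[160:280,335:362].reshape(-1,3); w=w[(w[:,2]>155)&(w[:,2]<175)]
print(len(w),np.percentile(w,[2,50,98],axis=0).round(1).tolist())
l=cv2.fitLine(w[:,:2].astype(np.float32),cv2.DIST_HUBER,0,.01,.01).ravel(); print('line',l.round(3),np.degrees(np.arctan2(l[1],l[0])))
# central part only
ax=l[:2]; s=(w[:,:2]-l[2:])@ax; print('ends',(l[2:]+ax*np.percentile(s,1)).round(1),(l[2:]+ax*np.percentile(s,99)).round(1),np.ptp(s))
w2=w[(s>np.percentile(s,15))&(s<np.percentile(s,85))]; l=cv2.fitLine(w2[:,:2].astype(np.float32),cv2.DIST_HUBER,0,.01,.01).ravel(); print('mid line',l.round(3),np.degrees(np.arctan2(l[1],l[0])),w2[:,2].max())
a=W.reshape(-1,3); top=a[(a[:,2]>140)&(a[:,2]<152)&(a[:,0]<700)&(a[:,0]>440)]; r=cv2.minAreaRect(top[:,:2].astype(np.float32)); print('lid',r,np.median(top[:,2]))
u=W[190:270:20,348]; print(u.round(1))
E
```

```text
1320 [[432.4, -310.3, 161.9], [440.7, -255.7, 166.8], [458.6, -206.8, 168.8]]
line [ 1.10000e-01 -9.94000e-01  4.40632e+02 -2.55756e+02] -83.65647
ends [ 435.2 -206.7] [ 446.9 -312. ] 108.66059973559106
mid line [ 1.03000e-01 -9.95000e-01  4.40032e+02 -2.56553e+02] -84.11179 170.0178207049889
lid ((550.3054809570312, -248.7607879638672), (168.53225708007812, 187.38214111328125), 5.823896884918213) 147.97507777025072
[[ 436.9 -229.6  167.4]
 [ 439.6 -248.3  167.3]
 [ 442.  -266.7  170. ]
 [ 445.4 -288.4  167.3]]
```

Bar centre is at (441,-259.5,162) and kiln yaw at 5.9°, consistent with the lid outline. I'll tilt the tool 40° so it comes from the front; it then ends near vertical once the lid is at 45°.

```bash
python3 -m jog '[[[0,-0.1,-0.1,0.7,-7,0,-0.9],[0,-0.2,-0.3,1.4,-13.9,0,-0.9],[-0.1,-0.3,-0.5,2.2,-20.9,0,-0.9],[-0.1,-0.4,-0.8,2.9,-27.9,0,-0.9],[-0.1,-0.5,-1.1,3.6,-34.8,0,-0.9]]]'
python3 -m jog '[[[0,0,-0.3,0.5,-5,0,-0.9],[0,0,-0.6,0.5,-5,0,-0.9],[0,0,-0.6,0.5,-5,0,-0.9],[0,0,-0.6,0.5,-5,0,-0.9]]]'
python3 - <<'E'
from h import *
d=get('wrist'); s=status.observe(); print(s['tool_pos'].round(1),s['ee_rot'].round(1),s['joint_pos'].round(1),toolT()[:3,:3].round(3))
np.savez('w8.npz',**d); cv2.imwrite('pics/w8.png',d['img'][:,:,::-1])
W=cloud(d); a=W.reshape(-1,3); b=a[(a[:,2]>150)&(a[:,2]<175)&(a[:,0]<456)&(a[:,0]>425)&(a[:,1]<-220)&(a[:,1]>-300)]
print(len(b), b.mean(0).round(1), cv2.fitLine(b[:,:2].astype(np.float32),cv2.DIST_HUBER,0,.01,.01).ravel().round(3),b[:,2].max())
E
```

```text
t: 12.52
tool_pos: [406.0, -256.7, 238.5]
ee_rot: [179.1, -35.4, 7.0]
wrist_force: [-0.2, -0.5, -2.1]
gripper_width: 81.1
t: 12.85
tool_pos: [405.4, -255.8, 212.6]
ee_rot: [179.5, -40.0, 6.8]
wrist_force: [0.3, -0.2, -0.4]
gripper_width: 80.8
[ 406.2 -256.6  213.9] [179.3 -40.    6.9] [-62.  -12.3 -42.1  42.6  36.6  27.2] [[ 0.76   0.113  0.64 ]
 [ 0.092 -0.994  0.065]
 [ 0.643  0.009 -0.766]]
1440 [ 438.1 -257.6  166. ] [ 1.06000e-01 -9.94000e-01  4.37416e+02 -2.57498e+02] 169.50098448556167
```

View pics/w8.png

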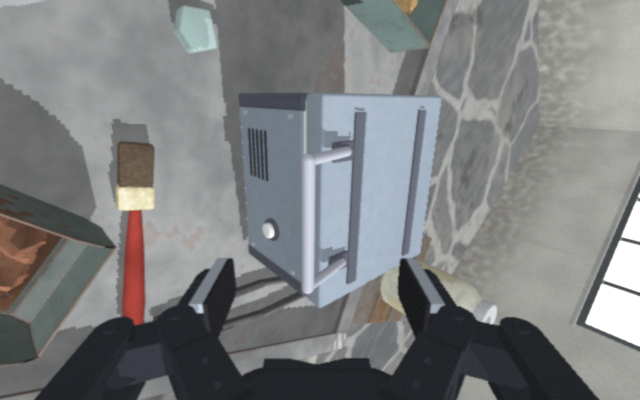

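```bash
python3 -m jog '[[[-0.14,-0.05,-0.12,0,0,0,-0.8],[0.18,-0.05,-0.5,0,0,0,-0.8],[0.5,-0.05,-0.87,0,0,0,-0.8],[0.8,-0.05,-1.22,0,0,0,-0.8],[1,-0.05,-1.46,0,0,0,-0.8]]]'
python3 -m jog '[[[0.1,0,-0.12,0,0,0,-0.8],[0.1,0,-0.12,0,0,0,-0.8],[0.1,0,-0.12,0,0,0,-0.8]]]'
python3 - <<'E'
from h import *
d=get('wrist'); s=status.observe(); print(s['tool_pos'].round(1),s['ee_rot'].round(1),s['joint_pos'].round(1),s['wrist_force'].round(1))
np.savez('w9.npz',**d); cv2.imwrite('pics/w9.png',d['img'][:,:,::-1])
print('bar in tool',(np.linalg.inv(toolT())@[441,-259.5,162,1])[:3].round(1))
W=cloud(d)[200:330,250:400].reshape(-1,3); t=np.c_[W,np.ones(len(W))]@np.linalg.inv(toolT()).T
b=t[(np.abs(W[:,2]-163)<10)&(W[:,0]<452)]; print(len(b),np.percentile(b[:,:3],[5,50,95],axis=0).round(1))
E
```

```text
t: 13.32
tool_pos: [447.1, -258.6, 154.7]
ee_rot: [179.3, -40.0, 7.0]
wrist_force: [0.2, 0.4, 0.6]
gripper_width: 76.9
t: 13.57
tool_pos: [450.1, -258.3, 150.3]
ee_rot: [179.4, -40.0, 6.9]
wrist_force: [0.2, 0.1, -0.0]
gripper_width: 76.5
[ 450.1 -258.6  150.6] [179.3 -40.    6.9] [-56.2  -4.4 -44.9  27.9  34.6  33.9] [ 0.5 -0.2  0.3]
bar in tool [  0.3  -0.  -14.6]
2749 [[ -3.7 -38.1 -21. ]
 [  0.8 -10.8 -19.7]
 [  5.2  23.5 -16.8]]
```

View pics/w9.png

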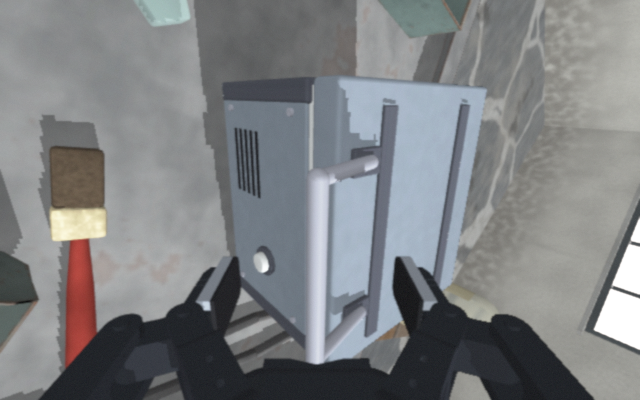

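The bar is centred between the jaws. Advancing 4 mm and closing.

```bash
python3 -m jog '[[[0.05,0,-0.07,0,0,0,-0.3],[0.05,0,-0.07,0,0,0,0.2],[0.05,0,-0.07,0,0,0,0.6],[0.05,0,-0.07,0,0,0,1],[0.05,0,-0.07,0,0,0,1]]]'
python3 -m jog '[[[0,0,0,0,0,0,1],[0,0,0,0,0,0,1],[0,0,0,0,0,0,1],[0,0,0,0,0,0,1]]]'
python3 - <<'E'
from h import *
d=get('wrist'); s=status.observe(); print(s['tool_pos'].round(1),s['ee_rot'].round(1),s['gripper_width'],s['wrist_force'].round(1))
cv2.imwrite('pics/w10.png',d['img'][:,:,::-1])
print('bar in tool',(np.linalg.inv(toolT())@[441,-259.5,162,1])[:3].round(1))
g=get('side'); print(*glasscheck(g)) 
E
```

```text
t: 14.03
tool_pos: [451.6, -258.3, 147.2]
ee_rot: [179.4, -40.0, 6.8]
wrist_force: [-0.6, 0.3, 0.3]
gripper_width: 15.9
t: 14.37
tool_pos: [452.1, -258.2, 147.6]
ee_rot: [179.4, -40.1, 6.8]
wrist_force: [-2.4, 2.1, 5.6]
gripper_width: 8.2
[ 452.1 -258.2  147.6] [179.4 -40.1   6.8] 7.753173639016373 [-1.7  1.2  4.8]
bar in tool [  0.7   0.2 -18.2]
3 tilt [8.  1.2] z 77.6 ctr [591.  191.7] table [-0.  0.] -2.1
```

View pics/w10.png

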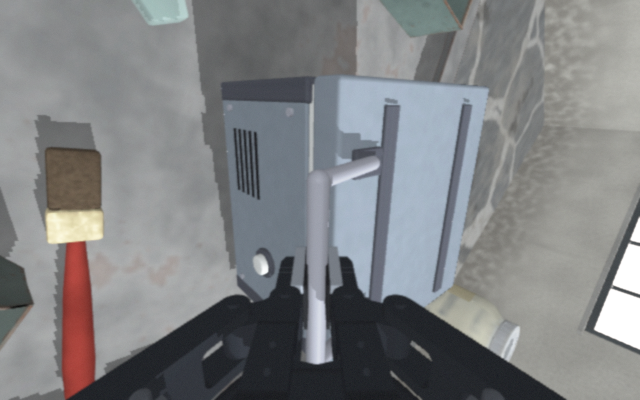

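Holding the bar, with the pads on it at 8 mm. Working out the arc in move units.

```bash
python3 - <<'E'
import numpy as np
xk=np.array([np.cos(np.radians(5.9)),np.sin(np.radians(5.9))])
def tcp(t):
    r=np.radians(t); x=-190*np.cos(r)+37*np.sin(r); z=190*np.sin(r)+37*np.cos(r); tau=np.radians(40-t)
    x+=18.2*np.sin(tau); z-=18.2*np.cos(tau); return np.r_[xk*x,z]
for t0 in (0,11.25,22.5,33.75):
    print(t0)
    for k in range(1,6):
        t=2.25*k; print(((tcp(t0+t)-tcp(t0))/40).round(2).tolist(), [round(-.103*t,1),round(.995*t,1)])
E
```

```text
0
[0.03, 0.0, 0.17] [-0.2, 2.2]
[0.06, 0.01, 0.35] [-0.5, 4.5]
[0.1, 0.01, 0.52] [-0.7, 6.7]
[0.14, 0.01, 0.69] [-0.9, 9.0]
[0.2, 0.02, 0.86] [-1.2, 11.2]
11.25
[0.06, 0.01, 0.17] [-0.2, 2.2]
[0.13, 0.01, 0.33] [-0.5, 4.5]
[0.2, 0.02, 0.49] [-0.7, 6.7]
[0.28, 0.03, 0.65] [-0.9, 9.0]
[0.36, 0.04, 0.8] [-1.2, 11.2]
22.5
[0.09, 0.01, 0.15] [-0.2, 2.2]
[0.19, 0.02, 0.3] [-0.5, 4.5]
[0.29, 0.03, 0.44] [-0.7, 6.7]
[0.4, 0.04, 0.58] [-0.9, 9.0]
[0.51, 0.05, 0.72] [-1.2, 11.2]
33.75
[0.12, 0.01, 0.13] [-0.2, 2.2]
[0.24, 0.02, 0.26] [-0.5, 4.5]
[0.37, 0.04, 0.38] [-0.7, 6.7]
[0.5, 0.05, 0.49] [-0.9, 9.0]
[0.64, 0.07, 0.6] [-1.2, 11.2]
```

```bash
python3 -m jog '[[[0.03,0,0.17,-0.2,2.2,0,1],[0.06,0.01,0.35,-0.5,4.5,0,1],[0.1,0.01,0.52,-0.7,6.7,0,1],[0.14,0.01,0.69,-0.9,9,0,1],[0.2,0.02,0.86,-1.2,11.2,0,1]]]'
```

```text
t: 14.88
tool_pos: [459.3, -257.4, 180.8]
ee_rot: [179.5, -28.5, 6.7]
wrist_force: [2.5, -1.7, -3.4]
gripper_width: 7.9
```

```bash
python3 -m jog '[[[0.06,0.01,0.17,-0.2,2.2,0,1],[0.13,0.01,0.33,-0.5,4.5,0,1],[0.2,0.02,0.49,-0.7,6.7,0,1],[0.28,0.03,0.65,-0.9,9,0,1],[0.36,0.04,0.8,-1.2,11.2,0,1]]]'
python3 - <<'E'
from h import *
s=status.observe(); T=toolT(); b=T@[0.7,0,-18.2,1]; print(s['tool_pos'].round(1),s['joint_pos'].round(1),s['wrist_force'].round(1),s['wrist_torque'].round(2))
H=np.array([441,-259.5,162])+np.r_[190*.9947,190*.1028,-37]; r=b[:3]-H; x=r[0]*.9947+r[1]*.1028
print('H',H.round(1),'bar',b.round(1),'R',np.hypot(x,r[2]),'angle',np.degrees(np.arctan2(r[2],-x)-np.arctan2(37,190)))
E
```

```text
t: 15.3
tool_pos: [473.1, -256.0, 212.6]
ee_rot: [179.6, -17.2, 6.6]
wrist_force: [-0.5, -1.8, -2.6]
gripper_width: 7.6
[ 473.1 -256.   212.6] [-42.2  -1.  -25.1  54.1  12.6  42.5] [-0.5 -1.8 -2.6] [-0.3   0.34 -0.2 ]
H [ 630. -240.  125.] bar [ 468.4 -256.5  230.2    1. ] R 193.4759113036106 angle 21.907842608819635
```

The forces are small, and the bar is following the arc at 21.9°, radius 193.5 mm.

```bash
python3 -m jog '[[[0.09,0.01,0.15,-0.2,2.2,0,1],[0.19,0.02,0.3,-0.5,4.5,0,1],[0.29,0.03,0.44,-0.7,6.7,0,1],[0.4,0.04,0.58,-0.9,9,0,1],[0.51,0.05,0.72,-1.2,11.2,0,1]]]'
python3 -m jog '[[[0.12,0.01,0.13,-0.2,2.2,0,1],[0.24,0.02,0.26,-0.5,4.5,0,1],[0.37,0.04,0.38,-0.7,6.7,0,1],[0.5,0.05,0.49,-0.9,9,0,1],[0.64,0.07,0.6,-1.2,11.2,0,1]]]'
python3 -m jog '[[[0,0,0,0,0,0,1],[0,0,0,0,0,0,1],[0,0,0,0,0,0,1]]]'
cat > ang.py <<'E'
from h import *
s=status.observe(); T=toolT(); b=T@[0.7,0,-18.2,1]; print(s['tool_pos'].round(1),s['joint_pos'].round(1),s['wrist_force'].round(1),s['wrist_torque'].round(2),s['gripper_width'])
H=np.array([441,-259.5,162])+np.r_[190*.9947,190*.1028,-37]; r=b[:3]-H; x=r[0]*.9947+r[1]*.1028
print('bar',b.round(1),'R',np.hypot(x,r[2]),'angle',np.degrees(np.arctan2(r[2],-x)-np.arctan2(37,190)))
for n in ['side','scene']:
    d=get(n); np.savez(n+'e.npz',**{k:v for k,v in d.items() if v is not None}); W=cloud(d)
    cv2.imwrite(f'pics/{n}_e{int(s["t"]*10)}.png',d['img'][:,:,::-1]); print(n,*glasscheck(d))
E
python3 ang.py; ls pics | tail -3
```

```text
t: 15.72
tool_pos: [493.1, -254.0, 241.5]
ee_rot: [179.8, -5.9, 6.6]
wrist_force: [-1.9, -0.6, -0.9]
gripper_width: 7.8
t: 16.13
tool_pos: [518.8, -251.5, 266.2]
ee_rot: [179.8, 5.4, 6.6]
wrist_force: [-3.5, -1.2, 2.5]
gripper_width: 7.9
t: 16.38
tool_pos: [519.1, -251.4, 266.4]
ee_rot: [179.8, 5.2, 6.6]
wrist_force: [-4.9, -1.0, 4.9]
gripper_width: 8.0
[ 519.1 -251.4  266.4] [-30.6  13.1  -1.   80.   -3.3  52.9] [-4.9 -1.   4.9] [-0.1   0.8  -0.15] 7.979528562629556
bar [ 521.4 -251.1  284.4    1. ] R 193.21341423415024 angle 44.58079862100199
side 28 tilt [0.1 2.5] z 78.4 ctr [578.3 188.6] table [-0. -0.] -2.1
scene 41 tilt [1.7 5. ] z 80.0 ctr [578.3 189.3] table [-0.1  0. ] -0.4
w8.png
w9.png
wrist0.png
```

```bash
ls pics/*_e*; python3 - <<'E'
from h import *
rng=np.random.default_rng(0)
for n in ['side','scene']:
    d=dict(np.load(n+'e.npz')); W=cloud(d).reshape(-1,3)
    xk=(W[:,0]-630)*.9947+(W[:,1]+240)*.1028; yk=-(W[:,0]-630)*.1028+(W[:,1]+240)*.9947; z=W[:,2]-125
    m=(xk>-190)&(xk<10)&(np.abs(yk)<92)&(z>0)&(z<200)
    x,zz=xk[m],z[m]; ang=np.degrees(np.arctan2(zz,-x)); 
    # ransac line for top surface
    best=(0,)
    for _ in range(500):
        i,j=rng.choice(len(x),2,replace=False); 
        dx,dz=x[j]-x[i],zz[j]-zz[i]; L=np.hypot(dx,dz)
        if L<40: continue
        e=np.abs((x-x[i])*dz-(zz-zz[i])*dx)/L; k=(e<2).sum()
        if k>best[0]: best=(k,e<2)
    xi,zi=x[best[1]],zz[best[1]]; l=cv2.fitLine(np.c_[xi,zi].astype(np.float32),cv2.DIST_HUBER,0,.01,.01).ravel()
    print(n,m.sum(),best[0],'lid angle',np.degrees(np.arctan2(abs(l[1]),abs(l[0]))).round(2),'line offset from hinge',(l[2]*l[1]-l[3]*l[0]).round(1))
E
```

```text
pics/scene_e163.png
pics/side_e163.png
side 1971 405 lid angle 58.56 line offset from hinge -155.4
scene 1320 292 lid angle 67.5 line offset from hinge -148.4
```

```bash
python3 - <<'E'
import cv2,glob,numpy as np
f=sorted(glob.glob('pics/*_e*.png')); print(f)
a=[cv2.imread(x) for x in f]
sc=[x for x in f if 'scene' in x][-1]; si=[x for x in f if 'side_e' in x][-1]
A=cv2.imread(sc)[120:290,200:430]; B=cv2.imread(si)[120:300,240:470]
cv2.imwrite('pics/both.png',np.hstack([cv2.resize(A,(400,400)),cv2.resize(B,(400,400))]))
E
```

```text
['pics/scene_e163.png', 'pics/side_e163.png']
```

View pics/both.png

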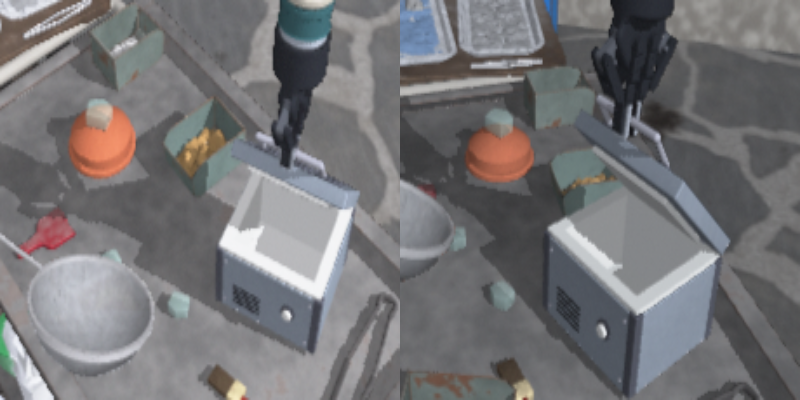

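```bash
python3 - <<'E'
from h import *
for n in ['side','scene']:
    d=dict(np.load(n+'e.npz')); W=cloud(d).reshape(-1,3)
    xk=(W[:,0]-630)*.9947+(W[:,1]+240)*.1028; yk=-(W[:,0]-630)*.1028+(W[:,1]+240)*.9947; z=W[:,2]-125
    m=(xk>-190)&(xk<10)&(np.abs(yk)<90)&(z>8)&(z<200); x,zz=xk[m],z[m]
    best=[]
    for th in np.arange(35,58,.5):
        r=np.radians(th); u=-x*np.cos(r)+zz*np.sin(r); v=x*np.sin(r)+zz*np.cos(r)  # lid frame: u from hinge, v above
        ok=(u>10)&(u<158)
        h,e=np.histogram(v[ok],np.arange(-30,30,2)); i=h.argmax(); best.append((h[i],th,e[i]))
    print(n,m.sum(),sorted(best)[::-1][:6])
    r=np.radians(45); u=-x*np.cos(r)+zz*np.sin(r); v=x*np.sin(r)+zz*np.cos(r)
E
python3 ang.py | head -2
```

```text
side 1913 [(np.int64(245), np.float64(44.5), np.int64(-10)), (np.int64(226), np.float64(45.0), np.int64(-10)), (np.int64(224), np.float64(46.0), np.int64(-12)), (np.int64(218), np.float64(45.5), np.int64(-12)), (np.int64(169), np.float64(50.0), np.int64(-16)), (np.int64(164), np.float64(44.0), np.int64(-10))]
scene 1036 [(np.int64(74), np.float64(43.5), np.int64(24)), (np.int64(72), np.float64(45.0), np.int64(20)), (np.int64(69), np.float64(44.5), np.int64(22)), (np.int64(68), np.float64(44.0), np.int64(22)), (np.int64(67), np.float64(45.5), np.int64(20)), (np.int64(58), np.float64(46.0), np.int64(20))]
[ 519.  -251.4  266.3] [-30.6  13.   -1.1  79.9  -3.3  52.9] [-4.5 -1.2  5.4] [-0.22  0.98 -0.13] 8.128789463531165
bar [ 521.3 -251.1  284.4    1. ] R 193.22115102636045 angle 44.55172731410137
```

The lid measures 44.6° from the tool and 44.5–45° from the side camera's depth. I'll nudge it slightly and hold.

```bash
python3 -m jog '[[[0.03,0,0.02,0,0.4,0,1],[0.03,0,0.02,0,0.4,0,1],[0.03,0,0.02,0,0.4,0,1],[0.03,0,0.02,0,0.4,0,1],[0.03,0,0.02,0,0.4,0,1]]]' >/dev/null
python3 -m jog '[[[0,0,0,0,0,0,1],[0,0,0,0,0,0,1],[0,0,0,0,0,0,1],[0,0,0,0,0,0,1],[0,0,0,0,0,0,1]]]'
python3 ang.py; python3 - <<'E'
from h import *
d=dict(np.load('sidee.npz')); e=dict(np.load('side.npz'))
u,v=proj(d,[578,192,70])[0].astype(int)
cv2.imwrite('pics/fin.png',cv2.resize(np.vstack([d['img'][v-35:v+45,u-60:u+60,::-1]]),(600,400),interpolation=cv2.INTER_CUBIC))
# bystanders moved?
W=cloud(d); W0=cloud(e); D=np.linalg.norm(W-W0,axis=2)
for nm,c in dict(scraper=(388,166,8),brush=(352,-314,13),bin=(666,10,40),g2=(414,-112,19),mould=(540,150,30)).items():
    p=proj(d,c)[0].astype(int); print(nm,np.nanmedian(D[p[1]-4:p[1]+5,p[0]-4:p[0]+5]).round(1))
E
```

```text
t: 17.42
tool_pos: [520.2, -251.3, 267.2]
ee_rot: [179.9, 5.6, 6.6]
wrist_force: [-4.5, -0.8, 5.4]
gripper_width: 8.2
[ 520.2 -251.3  267.2] [-30.5  13.4  -0.6  80.4  -3.4  53. ] [-4.5 -0.8  5.4] [-0.15  1.04 -0.18] 8.212496900604839
bar [ 522.6 -251.   285.2    1. ] R 193.20215466048768 angle 45.01024773620709
side 32 tilt [1.4 7. ] z 78.9 ctr [576.1 187. ] table [0. 0.] -2.1
scene 42 tilt [-2.4  1.5] z 80.1 ctr [577.3 190.2] table [-0. -0.] -0.5
scraper 1.5
brush 1.6
bin 2.0
g2 1.9
mould 2.4
```

View pics/fin.png

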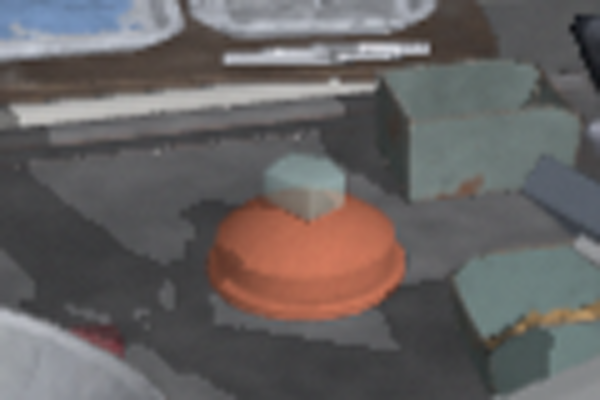

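The glass is still on the crown, and the bystanders haven't moved. One noisy side reading gave a larger tilt, so I'll average several frames before handing in.

```bash
python3 - <<'E'
from h import *
for n in ['side','scene']:
    for i in range(5):
        g=glasscheck(get(n),16); print(n,g[2],g[4],g[6])
print(status.observe()['t'])
E
```

```text
side [1.3 1.6] 78.6 [578.6 189.6]
side [0.9 5.4] 78.5 [578.2 188.9]
side [1.1 3.3] 78.4 [577.6 187.8]
side [1.8 3.4] 78.7 [577.6 188.6]
side [-1.4  4.6] 78.1 [578.7 188.2]
scene [2.8 4.1] 80.4 [575.7 189.5]
scene [2.9 2.3] 79.8 [577.1 187.9]
scene [4.6 2.2] 80.4 [576.4 189.3]
scene [1.8 2.9] 80.2 [577.9 188.9]
scene [0.1 3.6] 80.9 [578.2 190.1]
18.0167
```

The averages are about 3–4° tilt with an unchanged centre, so the reading was noise and the glass is stable. Handing in.

```bash
python3 -c "
from plant import workorder,status
print(workorder.close_job()); s=status.observe(); print(s['t'],s['tool_pos'].round(1),s['gripper_width'])"
```

```text
the job is handed in; nothing more can be done
None
the job is handed in; nothing more can be done
```

I laid the largest green glass block on the mould's crown and let go with the kiln still shut. I then gripped the lid bar, raised the lid along its arc, and handed the job in at about 18 s, still holding it.

**Last checks**
- **Lid:** 45.0° from the tool pose after a last small nudge. Before that nudge, tool and side-camera depth agreed at 44.5–45°. The scene camera's depth fit was loose, with its best candidates at 43.5–45.5°. The lid was held steady, with the jaws at 8 mm on the bar and about 7 N at the wrist.
- **Glass:** it stayed balanced. Close up, its top was centred about 2 mm from the crown. It does not lie perfectly level: it rests about 3.4° tilted, steady over a 1 s check.
- **Later glass readings:** the far cameras were noisy, with single tilt readings up to 7°. Their averages were about 3–4°, with no drift in position.
- **Other things:** the mould, scraper, brush, frit bin and one look-alike piece of glass had not shifted, within camera noise. I did not check the jacks or the other look-alike this way.

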